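# Change over the sample slides

## Robot

A 6-joint arm with a two-finger parallel gripper is mounted at the origin on a cart in front of the work surface, level with it; the furniture and walls round the work are solid. World frame = base frame: x ahead of the robot, y to its left, z up, the work surface at z = 0. Lengths are in m, angles in rad, forces in N, time in s.
With the tool pointing down it reaches from about 0.25 to 0.725 m from the base axis. Payload 4 kg.
Tool frame: the origin (TCP) lies midway between the tips of the shut fingers; the grasp point (between the pads) lies bot.tcp_to_grasp behind it (bot.tcp_to_grasp is the distance from the TCP to the grasp point, in m); z points along the fingers, y is the line along which they close (so a half turn about z gives the same grasp; the last joint's range is limited). The gripper opens to 85 mm and grips with 20 to 120 N. Pads are 22 mm wide; open, the fingers measure 114 mm over their backs; the gripper's body (76 mm by 85 mm) begins 54 mm behind the grasp point. The pads swing forward as they close: fully open they stand 13 mm farther back than shut.
Start: joints at [1.345, 0.241, 0.005, 1.335, 0, 1.571], TCP at [0.112, 0.487, 0.231] pointing down, gripper open.
Joint ranges: [-2.72, 2.72], [-1.05, 1.87], [-1.09, 1.28], [-1.99, 2.15], [-1.42, 1.44], [-3.14, 3.14]. Speed limits (rad/s): [2.79, 2.79, 3.14, 3.14, 3.14, 3.14].

## Interface

Orientations are given as a unit quaternion [x, y, z, w].
In Python, from workcell import readout, camera, bot gives the robot as it stands. The module is installed in compiled form; this text tells all that it offers.
- The arm moves only by the tool jog_arm, never from a script. Its argument "motion" is a list of rows, each an object of numbers: "x", "y", "z": the shift along the tool's x, y, z in mm; "spin": the turn about the tool's z in degrees; "fingers": the closure, from -1 (fully open) to 1 (shut). A call has 1 to 8 rows; each row is the pose to reach, as a shift and turn from the pose commanded when the call began, along the tool's axes at that moment; what a row does not reach only later rows make up. A row lasts 1/8 s, in which the tool goes at most 62.5 mm and 10.7 degrees, less where a joint would pass 70% of its speed; a pose out of reach is approached as far as the arm can. A call with a gripper value outside its range is refused whole. The fingers move at their own pace and stop on an object; the grip force is fixed at half the most. Time passes only in rows, so rows that repeat a pose let the fingers close. It gives the time, the measured TCP pose, the force, the opening and the grip force at its end, in the units of the state.
- readout.get_obs(): the state, without advancing time (a new reading comes with each control period).
- camera(name): name is "side" or "top" or "wrist"; returns a dict with "pixels" (480x640x3 uint8, red, green, blue), "K" (3x3 intrinsics, pixels), "dist" ([k1, k2, p1, p2, k3] as OpenCV has them; the pictures are not rectified), "rvec" (rotation vector, rad) and "tvec" (3), from world to camera coordinates, as OpenCV has them. Camera axes: x right, y down, z forward; pixel columns grow to the right and rows downward; lengths in m; the calibration is good to about 2 mm. A picture is of the moment at which its call begins. There is no depth.
- bot.job_done(): hands the job in; it is judged then, once.
The state is a dict: "clock": time; "joint_pos": joint angles; "joint_vel": joint speeds; "tau": joint torques, N m; "eef_pos": TCP position; "tool_rot": TCP orientation; "ft_force": force on the tool from outside, world axes, zero at the start; "ft_torque": the same for the moment, N m; "grip_width": finger opening in m; "grasp_force": force on a finger pad.
Only numpy, scipy, OpenCV 4.12 (cv2) and the standard library are available. Lean on these libraries where they do the work, as an engineer would, in place of code of your own. Each camera call takes 0.05 s, during which the arm holds its last target. There are 200 camera calls.

## Task

Only one of the two sample slides may stand out at a time: first push the empty blue tray fully home, then hook a fingertip behind the lip of the tray that carries the amber vial and draw it out all the way to its stop. Do it with the fingertips only: do not pinch a lip, do not touch the vial or let it tip, and leave the things around the slides where they are.

Things in the scene. Friction and masses are not known exactly. Their poses are not given: they have to be found in the camera images.
- loader_a: The loaded sample slide: fixed aluminium base 160 x 110 mm with dark side rails (tops 22 mm above the bench), a rear stop block (30 mm) and a sliding blue tray with an upright front lip. Origin: centre of the base's underside. x runs along the rails to the rear (the tray draws out along -x, roughly to the robot), z up. This one carries the vial. The two slides look alike.
- loader_b: The empty sample slide: fixed aluminium base 160 x 110 mm with dark side rails (tops 22 mm above the bench), a rear stop block (30 mm) and a sliding blue tray with an upright front lip. Origin: centre of the base's underside. x runs along the rails to the rear (the tray draws out along -x, roughly to the robot), z up. This one's tray is empty and starts partly out. The two slides look alike.
- loader_a_tray (a joint): Travel of the loaded slide's tray in m: 0 = fully home, 0.08 = fully out, against the stop. It runs with about 1.5 N friction plus 6 N per m/s, has hard stops and no spring, and stays where it is left. Starts at 0.
- loader_a_hook (a point): Centre of the rear face of the loaded tray's lip, 36 mm above the bench; moves with the tray, axes as the base (+x to the rear). The lip is 88 mm wide and 9 mm thick (blue rear half, top 51 mm above the bench; steel front plate, top 46 mm). Behind it the tray floor (16 mm above the bench) is bare for 74 mm, up to the nest; side edges, 82 mm apart, reach 21 mm.
- loader_a_nest (a point): Centre of the loaded tray's nest, on the tray floor: a white ring 36 mm across, 30.4 mm inside, 7 mm high. 92 mm behind the rear face of the lip; moves with the tray.
- loader_b_tray (a joint): Travel of the empty slide's tray in m: 0 = fully home, 0.08 = fully out, against the stop. It runs with about 1.5 N friction plus 6 N per m/s, has hard stops and no spring, and stays where it is left. Starts between 0.03 and 0.06.
- loader_b_hook (a point): Centre of the rear face of the empty tray's lip, 36 mm above the bench; moves with the tray, axes as the base (+x to the rear). The lip is 88 mm wide and 9 mm thick (blue rear half, top 51 mm above the bench; steel front plate, top 46 mm). Behind it the tray floor (16 mm above the bench) is bare for 74 mm, up to the nest; side edges, 82 mm apart, reach 21 mm.
- loader_b_nest (a point): Centre of the empty tray's nest, on the tray floor: a white ring 36 mm across, 30.4 mm inside, 7 mm high. 92 mm behind the rear face of the lip; moves with the tray.
- vial_mid (a point): Centre, half-way up, of the loose amber glass vial with white cap, 24 mm across, 56 mm tall, that stands upright in the loaded tray's nest; its cap is 72 mm above the bench. Its z axis points up the vial.
- tub: Bystander: loose round tub with black cap, 37 mm across, 42 mm tall, between the slides. Origin: centre of its underside.
- petri: Bystander: loose clear petri dish, 50 mm across, 12 mm high, between the slides towards the robot. Origin: centre of its underside.
- tall_vial: Bystander: loose amber vial with black cap, 32 mm across, 71 mm tall, at the right. Origin: centre of its underside.
- gel_box: Bystander: loose clear box of chips, 56 x 50 x 18 mm, at the left. Origin: centre of its underside.
- vial: The same amber vial as vial_mid. Origin: centre of its underside.
Things that resemble listed ones, but are neither listed nor needed, are in the scene too. What is shaped like the vial but purple is not meant.

How it is judged:
On the way, in this order (a step that is already met when the one before it is completed fails the run):
1. the empty tray is pushed fully home, the loaded one still home (value of joint loader_b_tray below 0.005 m and value of joint loader_a_tray below 0.012 m), for 0.2 s.
2. the loaded tray is drawn out to its stop, the empty one still home (value of joint loader_a_tray above 0.074 m and value of joint loader_b_tray below 0.006 m), for 0.2 s.
At the end, for the whole second after the job is handed in: The loaded tray stands out within 6 mm of its stop, the empty tray is home within 6 mm, the amber vial stands upright (within 0.1 rad) and at rest in its nest (within 8 mm of its centre), and every bystander is within 12 mm of where it was (all of step 2 and angle between vial_mid's own z axis and vertical below 0.1 rad and horizontal distance between vial_mid and loader_a_nest below 0.008 m and linear speed of vial below 0.02 m/s and velocity of joint loader_a_tray below 0.01 m/s and distance of each of tub, petri, tall_vial, gel_box from where it was at the start of the episode below 0.012 m); the robot touches nothing.
It fails at once if the loaded tray is drawn out while the empty one is not yet home (value of joint loader_a_tray above 0.012 m and value of joint loader_b_tray above 0.008 m).
It fails at once if the vial is touched by the robot (contact force between any of the fingers, the arm and vial above 0.3 N).
It fails at once if the vial tips over or leaves its nest (angle between vial_mid's own z axis and vertical above 0.35 rad or distance between vial_mid and loader_a_nest above 0.04 m).
It fails at once if a bystander is moved or lifted (distance of any of tub, petri, tall_vial, gel_box from where it was at the start of the episode above 0.012 m).
It fails at once if a tray's lip is pinched between the fingers (its front and rear faces pressed at once) ((contact force between the fingers and loader_a_tray_c0 above 0.8 N and contact force between the fingers and loader_a_tray_c1 above 0.8 N) or (contact force between the fingers and loader_b_tray_c0 above 0.8 N and contact force between the fingers and loader_b_tray_c1 above 0.8 N)).
It also fails if it takes over 45 s, if anything falls off the work surface, if the arm or the gripper's body presses on something with over 40 N, if the wrist force passes 120 N, or if a joint passes its speed limit or range.

## Working session

There is one attempt and no reset: what is moved stays moved. The work goes in short steps, Python scripts to look and compute and a tool call to move; the robot and the scene stay as the last step left them, time stands still between calls to the robot, and variables do not carry over. Pictures are saved under pics/ and viewed, at most 10 in all, crops included, and the job is handed in when it is done.

Besides the shell and the picture viewer there is one more tool, called after ">>>" as name(argument=value, ...) on one line, values as JSON. jog_arm: Moves the arm, as the interface text tells. Its arguments: {"type":"object","properties":{"motion":{"type":"array"}},"required":["motion"]}

```bash
mkdir -p pics
cat > h.py <<'E'
import numpy as np, cv2
from workcell import readout, camera, bot
def save(c,n,crop=None,s=1):
    p=c["pixels"][...,::-1]
    if crop: p=p[crop[1]:crop[3],crop[0]:crop[2]]
    cv2.imwrite("pics/"+n, cv2.resize(p,None,fx=s,fy=s,interpolation=cv2.INTER_CUBIC))
def ray(c,uv):
    K,d=np.array(c["K"],float),np.array(c["dist"],float)
    R=cv2.Rodrigues(np.array(c["rvec"],float))[0]; t=np.array(c["tvec"],float).ravel()
    u=cv2.undistortPoints(np.array(uv,float).reshape(-1,1,2),K,d).reshape(-1,2)
    return -R.T@t, np.c_[u,np.ones(len(u))]@R
def onz(c,uv,z):
    o,d=ray(c,uv); return o+d*((z-o[2])/d[:,2])[:,None]
def proj(c,P):
    return cv2.projectPoints(np.array(P,float).reshape(-1,1,3),np.array(c["rvec"],float),np.array(c["tvec"],float),np.array(c["K"],float),np.array(c["dist"],float))[0].reshape(-1,2)
E
python3 - <<'E'
from h import *
import pickle
o=readout.get_obs(); print(o, bot.tcp_to_grasp)
C={n:camera(n) for n in("top","side")}
pickle.dump(C,open("c0.pkl","wb"))
for n in C: save(C[n],n+"0.png"); print(n,ray(C[n],[[320,240]]))
E
```

```text
{'clock': 0.0, 'joint_pos': array([1.34502799e+00, 2.41427555e-01, 3.71835863e-03, 1.33520580e+00,
       2.71076242e-05, 1.57079012e+00]), 'joint_vel': array([-1.74699134e-03, -5.00484349e-04, -2.92629257e-05,  1.44078401e-03,
       -4.19148025e-04,  2.82579816e-03]), 'tau': array([ 1.40642401e-04, -3.72312069e+01,  2.52411675e+01,  1.67618156e-02,
        1.86511738e-05,  2.74076442e-06]), 'eef_pos': array([0.11177684, 0.48669141, 0.23040345]), 'tool_rot': array([ 1.12641445e-01,  9.93635136e-01, -1.05106690e-03, -1.32799303e-04]), 'ft_force': array([ 0.4462831 ,  0.32687468, -0.46867169]), 'ft_torque': array([ 0.04471877, -0.02218247, -0.06262289]), 'grasp_force': 0.0, 'grip_width': 0.0855936681932637} 0.0187
top (array([0.32032143, 0.02068238, 1.1311047 ]), array([[ 0.22801048, -0.01573033, -0.97354072]]))
side (array([ 0.60120737, -1.01234927,  0.81075485]), array([[-0.02646218,  0.80598624, -0.5913601 ]]))
```

View pics/top0.png

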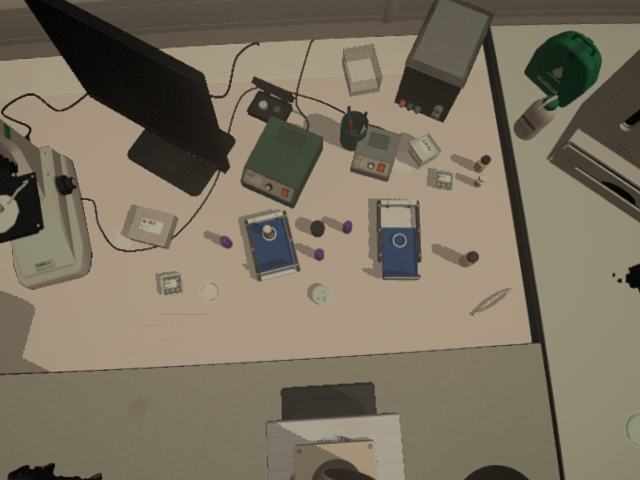

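View pics/side0.png

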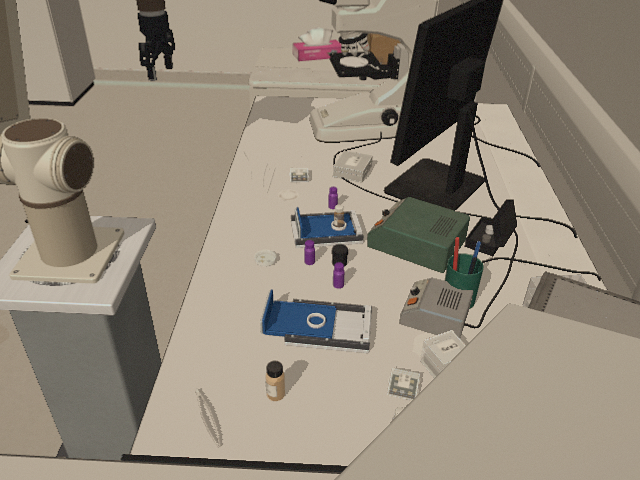

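Top view: the loaded slide is at (272,245) with the amber vial at about (268,231). The empty slide, tray partly out, is at (399,240). Tub (317,228), petri dish (320,294), tall vial (470,258) and gel box (171,283) stand around them, and there are purple decoys at (226,241), (319,254) and (347,227). The side view agrees: the vial is in the far slide and the near slide is empty.

Run:
```python
from h import *
import pickle
C=pickle.load(open("c0.pkl","rb"))
a=cv2.resize(C["top"]["pixels"][190:310,215:440,::-1],None,fx=3.5,fy=3.5,interpolation=cv2.INTER_CUBIC)
cv2.imwrite("pics/topcrop.png",a)
c=C["top"]; hsv=cv2.cvtColor(c["pixels"],cv2.COLOR_RGB2HSV)
m=cv2.inRange(hsv,(100,120,40),(122,255,255))
m[:, :235]=0
n,l,s,ce=cv2.connectedComponentsWithStats(m)
for i in range(1,n):
    if s[i,4]>300:
        pts=np.argwhere(l==i)[:,::-1].astype(np.float32)
        r=cv2.boxPoints(cv2.minAreaRect(pts)); print(s[i],r.round(1).tolist())
        print(onz(c,r,.016).round(4).tolist()); print(onz(c,r,.05).round(4).tolist())
```

```text
(no output)
```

View pics/topcrop.png

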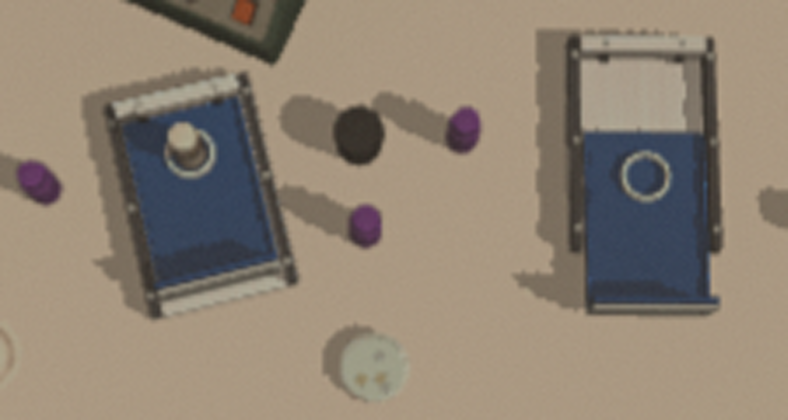

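The crop shows the left slide carrying the white-capped amber vial in its ring at (185,145). The right slide's ring at (645,175) is empty and its lip is at (655,305). The candidates for the vial are the amber one at full-image (268,231), the purple ones at (226,241), (319,254) and (347,227), and the black-capped tall vial at (470,258). I choose the amber one in the left slide. Next I measure.

Run:
```python
from h import *
import pickle
C=pickle.load(open("c0.pkl","rb")); c=C["top"]
f=lambda p:np.array(p,float)/3.5+[215,190]
for n,p in dict(A=[(110,107),(243,75),(155,312),(293,283)],B=[(573,38),(714,38),(575,250),(717,250)]).items():
    P=onz(c,f(p),.022); print(n,P[:,:2].round(4).tolist(),P.mean(0).round(4))
    for a,b in((2,0),(3,1)):
        d=P[a]-P[b]; print("len",np.linalg.norm(d).round(4),"yaw",np.degrees(np.arctan2(-d[1],-d[0])).round(1))
    print("w",np.linalg.norm(P[0]-P[1]).round(4))
print("lipB top rear", onz(c,f([(588,303),(718,300)]),.051).round(4).tolist())
print("ringA,B",onz(c,f([(190,153),(645,177)]),.023).round(4).tolist())
print("tub,petri",onz(c,f([(358,135)]),.042).round(4).tolist(),onz(c,f([(374,366)]),.012).round(4).tolist())
print("purple",onz(c,f([(366,220),(465,122),(35,180)]),.05).round(4).tolist())
print("tall",onz(c,[(472,257)],.071).round(4).tolist())
```

```text
A [[0.6423, 0.1873], [0.6608, 0.0893], [0.4897, 0.1591], [0.5045, 0.0604]] [0.5743 0.124  0.022 ]
len 0.1553 yaw 10.5
len 0.1589 yaw 10.5
w 0.0997
B [[0.6747, -0.1551], [0.6686, -0.2596], [0.5161, -0.1421], [0.5098, -0.2441]] [ 0.5923 -0.2002  0.022 ]
len 0.1591 yaw -4.7
len 0.1596 yaw -5.6
w 0.1047
lipB top rear [[0.4733, -0.1435, 0.051], [0.4698, -0.234, 0.051]]
ringA,B [[0.6039, 0.1301, 0.023], [0.5663, -0.1975, 0.023]]
tub,petri [[0.6051, 0.0081, 0.042]] [[0.4432, 0.0065, 0.012]]
purple [[0.5413, 0.0062, 0.05], [0.6079, -0.0682, 0.05], [0.584, 0.2372, 0.05]]
tall [[0.5044, -0.3603, 0.071]]
```

```bash
cat >> h.py <<'E'
from scipy.spatial.transform import Rotation as Ro
def go(p,yaw):  # p: world TCP target; yaw: slide yaw, deg; tool x set along -slide x
    o=readout.get_obs(); R=Ro.from_quat(o["tool_rot"]).as_matrix()
    s=R.T@(np.array(p)-o["eef_pos"])*1000
    y=np.degrees(np.arctan2(R[1,0],R[0,0])); sp=-(((yaw+180-y)+180)%360-180)
    print("xyz mm",s.round(1),"spin",round(sp,1),"tool yaw",round(y,1),"axes",R.round(2).tolist(),"t",o["clock"],"F",o["ft_force"].round(1))
E
python3 -c "
from h import *
go([.36,-.18,.2],-5)"
```

```text
xyz mm [-391.2 -594.2   31.6] spin -7.9 tool yaw 167.1 axes [[-0.97, 0.22, -0.0], [0.22, 0.97, -0.0], [-0.0, -0.0, -1.0]] t 0.1 F [ 0.  -0.2  0.3]
```

>>> jog_arm(motion=[{"x": -32, "y": -50, "z": 0, "fingers": 1}, {"x": -64, "y": -100, "fingers": 1}, {"x": -96, "y": -150, "fingers": 1}, {"x": -128, "y": -200, "fingers": 1}, {"x": -160, "y": -250, "fingers": 1}, {"x": -192, "y": -300, "fingers": 1}, {"x": -224, "y": -350, "fingers": 1}, {"x": -224, "y": -350, "fingers": 1}])

```text
validation failed for argument at $.mo...
```

```bash
python3 -c "
from h import *
go([.36,-.18,.2],-5)"
```

```text
xyz mm [-391.2 -594.2   31.6] spin -7.9 tool yaw 167.1 axes [[-0.97, 0.22, -0.0], [0.22, 0.97, -0.0], [-0.0, -0.0, -1.0]] t 0.1 F [ 0.  -0.2  0.3]
```

>>> jog_arm(motion=[{"x": -32, "y": -50, "z": 0, "spin": 0, "fingers": 1}, {"x": -64, "y": -100, "z": 0, "spin": 0, "fingers": 1}, {"x": -96, "y": -150, "z": 0, "spin": 0, "fingers": 1}, {"x": -128, "y": -200, "z": 0, "spin": 0, "fingers": 1}, {"x": -160, "y": -250, "z": 0, "spin": 0, "fingers": 1}, {"x": -192, "y": -300, "z": 0, "spin": 0, "fingers": 1}, {"x": -224, "y": -350, "z": 0, "spin": 0, "fingers": 1}, {"x": -224, "y": -350, "z": 0, "spin": 0, "fingers": 1}])

```text
clock: 1.1
eef_pos: [0.2527, 0.092, 0.2312]
tool_rot: [0.12, 0.993, -0.0, 0.0]
ft_force: [0.3, 1.0, -0.8]
grip_width: 0.0002
grasp_force: 0.0
```

```bash
python3 -c "
from h import *
go([.36,-.18,.2],-5)"
```

```text
xyz mm [-168.9 -238.7   31.4] spin -8.8 tool yaw 166.2 axes [[-0.97, 0.24, 0.0], [0.24, 0.97, -0.0], [-0.0, -0.0, -1.0]] t 1.1 F [ 0.3  1.  -0.8]
```

>>> jog_arm(motion=[{"x": -34, "y": -48, "z": 6, "spin": -2, "fingers": 1}, {"x": -68, "y": -96, "z": 12, "spin": -4, "fingers": 1}, {"x": -102, "y": -144, "z": 18, "spin": -6, "fingers": 1}, {"x": -136, "y": -192, "z": 24, "spin": -8, "fingers": 1}, {"x": -169, "y": -239, "z": 31, "spin": -8.5, "fingers": 1}, {"x": -169, "y": -239, "z": 31, "spin": -8.5, "fingers": 1}, {"x": -169, "y": -239, "z": 31, "spin": -8.5, "fingers": 1}])

```text
clock: 1.98
eef_pos: [0.3629, -0.1731, 0.1997]
tool_rot: [0.038, 0.999, 0.001, -0.001]
ft_force: [0.2, 1.1, 0.4]
grip_width: 0.0
grasp_force: 0.0
```

Run:
```python
from h import *
import pickle
go([.425,-.187,.03],-5)
w=camera("wrist"); pickle.dump(w,open("w1.pkl","wb")); save(w,"w1.png")
```

```text
xyz mm [-63.3  -9.4 169.5] spin 0.7 tool yaw 175.7 axes [[-1.0, 0.08, -0.0], [0.08, 1.0, 0.0], [0.0, 0.0, -1.0]] t 1.975 F [0.2 1.1 0.4]
```

View pics/w1.png

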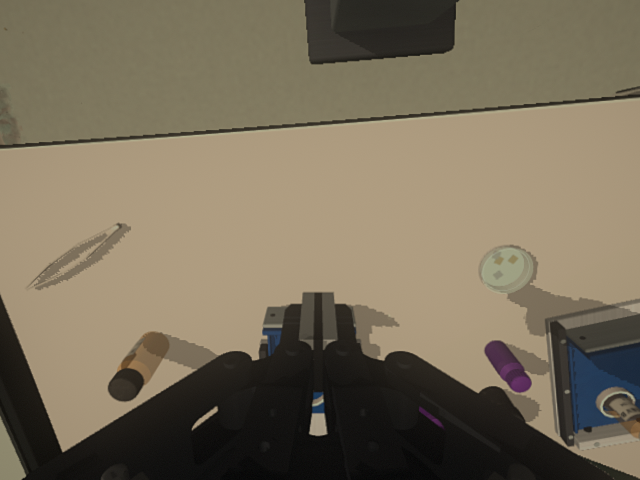

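The wrist view looks back towards the robot. The B lip's steel plate shows either side of the fingers, with ends at about (264,312) and (355-368,312). The petri dish is at (507,268), and slide A with the vial is at the right. I check the lip pixels against the top-view estimate.

Run:
```python
from h import *
import pickle
w=pickle.load(open("w1.pkl","rb"))
u=Ro.from_euler("z",-5,degrees=True).as_matrix()
hk=np.array([.473,-.189,0])
for z,dx in((.046,-.009),(.051,-.0045),(.051,0)):
    print(z,proj(w,[hk+u@[dx,s*.044,z] for s in(1,-1)]).round(0).tolist())
print(onz(w,[(264,310)],.046).round(4),"petri",onz(w,[(508,268)],.012).round(3))
save(w,"w1c.png",(230,280,410,420),4)
```

```text
0.046 [[356.0, 320.0], [262.0, 319.0]]
0.051 [[356.0, 327.0], [261.0, 326.0]]
0.051 [[356.0, 331.0], [261.0, 331.0]]
[[ 0.4507 -0.2286  0.046 ]] petri [[0.441 0.01  0.012]]
```

View pics/w1c.png

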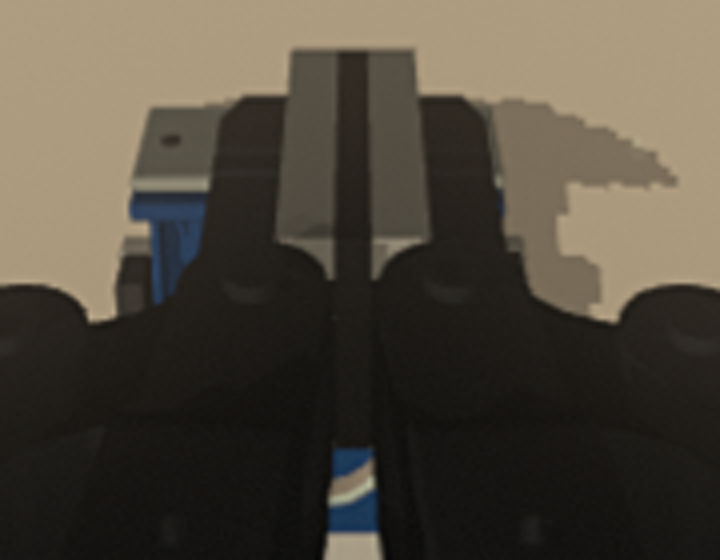

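Sizes fit: the lip lies about 3-4 mm further in x than the top estimate, so hook x≈0.476 and front face ≈0.467. I descend in front of it at TCP x≈0.425.

>>> jog_arm(motion=[{"x": -30, "y": -5, "z": 50, "spin": 0.7, "fingers": 1}, {"x": -62, "y": -9, "z": 100, "spin": 0.7, "fingers": 1}, {"x": -62, "y": -9, "z": 140, "spin": 0.7, "fingers": 1}, {"x": -62, "y": -9, "z": 167, "spin": 0.7, "fingers": 1}, {"x": -62, "y": -9, "z": 167, "spin": 0.7, "fingers": 1}, {"x": -72, "y": -10, "z": 167, "spin": 0.7, "fingers": 1}, {"x": -82, "y": -10, "z": 167, "spin": 0.7, "fingers": 1}, {"x": -90, "y": -10, "z": 167, "spin": 0.7, "fingers": 1}])

```text
clock: 3.02
eef_pos: [0.4542, -0.1921, 0.0347]
tool_rot: [0.045, 0.999, -0.001, 0.002]
ft_force: [-0.4, -0.6, 0.2]
grip_width: 0.0003
grasp_force: 0.0
```

>>> jog_arm(motion=[{"x": -6, "y": 0, "z": 2, "spin": 0, "fingers": 1}, {"x": -12, "y": 0, "z": 2, "spin": 0, "fingers": 1}, {"x": -18, "y": 0, "z": 2, "spin": 0, "fingers": 1}, {"x": -24, "y": 0, "z": 2, "spin": 0, "fingers": 1}, {"x": -30, "y": 0, "z": 2, "spin": 0, "fingers": 1}, {"x": -36, "y": 0, "z": 2, "spin": 0, "fingers": 1}, {"x": -42, "y": 0, "z": 2, "spin": 0, "fingers": 1}, {"x": -46, "y": 0, "z": 2, "spin": 0, "fingers": 1}])

```text
clock: 4.03
eef_pos: [0.4983, -0.1958, 0.0312]
tool_rot: [0.045, 0.999, -0.0, 0.0]
ft_force: [-1.0, 0.9, 0.1]
grip_width: 0.0001
grasp_force: 0.8
```

>>> jog_arm(motion=[{"x": -3, "y": 0, "z": 0, "spin": 0, "fingers": 1}, {"x": -6, "y": 0, "z": 0, "spin": 0, "fingers": 1}, {"x": -9, "y": 0, "z": 0, "spin": 0, "fingers": 1}, {"x": -12, "y": 0, "z": 0, "spin": 0, "fingers": 1}])

```text
clock: 4.53
eef_pos: [0.5099, -0.1969, 0.0313]
tool_rot: [0.045, 0.999, 0.0, -0.0]
ft_force: [-1.2, 0.8, -1.1]
grip_width: 0.0
grasp_force: 0.8
```

>>> jog_arm(motion=[{"x": -2, "y": 0, "z": 0, "spin": 0, "fingers": 1}, {"x": -4, "y": 0, "z": 0, "spin": 0, "fingers": 1}, {"x": -4, "y": 0, "z": 0, "spin": 0, "fingers": 1}])

```text
clock: 4.9
eef_pos: [0.513, -0.1971, 0.0313]
tool_rot: [0.045, 0.999, 0.0, -0.001]
ft_force: [-4.5, 0.7, 3.1]
grip_width: -0.0002
grasp_force: 2.3
```

>>> jog_arm(motion=[{"x": -2, "y": 0, "z": 0, "spin": 0, "fingers": 1}, {"x": -3, "y": 0, "z": 0, "spin": 0, "fingers": 1}, {"x": -3, "y": 0, "z": 0, "spin": 0, "fingers": 1}, {"x": -3, "y": 0, "z": 0, "spin": 0, "fingers": 1}])

```text
clock: 5.4
eef_pos: [0.513, -0.1971, 0.0312]
tool_rot: [0.045, 0.999, 0.0, -0.003]
ft_force: [-11.0, 2.6, 8.2]
grip_width: -0.0
grasp_force: 5.6
```

The tray stopped at TCP x=0.513 as predicted, and the force rose to 11 N without further motion, so it is home. I back off and rise.

>>> jog_arm(motion=[{"x": 20, "y": 0, "z": 0, "spin": 0, "fingers": 1}, {"x": 40, "y": 0, "z": 0, "spin": 0, "fingers": 1}, {"x": 40, "y": 0, "z": -50, "spin": 0, "fingers": 1}, {"x": 40, "y": 0, "z": -100, "spin": 0, "fingers": 1}, {"x": 40, "y": 0, "z": -150, "spin": 0, "fingers": 1}, {"x": 40, "y": 0, "z": -170, "spin": 0, "fingers": 1}, {"x": 40, "y": 0, "z": -170, "spin": 0, "fingers": 1}])

```text
clock: 6.28
eef_pos: [0.4793, -0.195, 0.2039]
tool_rot: [0.045, 0.999, -0.001, 0.004]
ft_force: [0.0, 0.0, -0.6]
grip_width: -0.0001
grasp_force: 0.0
```

Run:
```python
from h import *
import pickle
go([.538,.117,.2],10.5)
c=camera("top"); pickle.dump(c,open("c1.pkl","wb")); save(c,"top1.png",(230,190,440,310),3.5)
```

```text
xyz mm [-30.4 316.    3.3] spin -15.6 tool yaw 174.9 axes [[-1.0, 0.09, 0.01], [0.09, 1.0, -0.0], [-0.01, -0.0, -1.0]] t 6.275 F [ 0.   0.  -0.6]
```

View pics/top1.png

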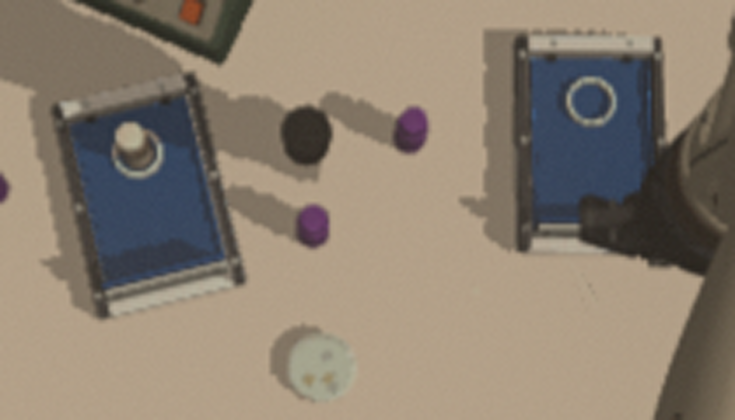

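The top view now shows B's tray against the rear stop block, with its ring at crop (591,101). A is unchanged: vial cap at (130,135), lip strip from (105,297) to (237,268). I measure the A lip and go above it.

Run:
```python
from h import *
import pickle
c=pickle.load(open("c1.pkl","rb"))
f=lambda p:np.array(p,float)/3.5+[230,190]
P=onz(c,f([(105,297),(235,268)]),.046);print("steel top A",P.round(4).tolist())
print("ringA,B",onz(c,f([(137,152),(591,101)]),.023).round(4).tolist(),"cap",onz(c,f([(130,135)]),.072).round(4))
```

```text
steel top A [[0.4964, 0.154, 0.046], [0.5114, 0.0629, 0.046]]
ringA,B [[0.6047, 0.1304, 0.023], [0.6232, -0.2021, 0.023]] cap [[0.6046 0.13   0.072 ]]
```

>>> jog_arm(motion=[{"x": -4, "y": 45, "z": 0, "spin": -3, "fingers": 1}, {"x": -8, "y": 90, "z": 0, "spin": -6, "fingers": 1}, {"x": -12, "y": 135, "z": 0, "spin": -9, "fingers": 1}, {"x": -16, "y": 180, "z": 0, "spin": -12, "fingers": 1}, {"x": -22, "y": 225, "z": 0, "spin": -14, "fingers": 1}, {"x": -26, "y": 270, "z": 0, "spin": -15.5, "fingers": 1}, {"x": -30, "y": 316, "z": 0, "spin": -15.5, "fingers": 1}, {"x": -30, "y": 316, "z": 0, "spin": -15.5, "fingers": 1}])

```text
clock: 7.32
eef_pos: [0.5348, 0.1209, 0.1989]
tool_rot: [-0.093, 0.996, 0.0, -0.001]
ft_force: [0.3, -0.8, -0.8]
grip_width: 0.0005
grasp_force: 0.0
```

Run:
```python
from h import *
import pickle
go([.538,.117,.12],10.5)
w=camera("wrist"); pickle.dump(w,open("w2.pkl","wb")); save(w,"w2.png",(200,240,440,420),3.3)
s=camera("side"); pickle.dump(s,open("s2.pkl","wb"));save(s,"s2.png",(260,150,400,270),4)
u=Ro.from_euler("z",10.5,degrees=True).as_matrix(); hk=np.array([.514,.1125,0])
for z,dx in((.046,-.009),(.051,-.0045),(.051,0)):
    P=[hk+u@[dx,s_*.044,z] for s_ in(1,-1)]
    print(z,((proj(w,P)-[200,240])*3.3).round(0).tolist(),((proj(s,P)-[260,150])*4).round(0).tolist())
```

```text
xyz mm [-2.6 -4.5 78.9] spin 0.1 tool yaw -169.4 axes [[-0.98, -0.18, -0.0], [-0.18, 0.98, -0.0], [0.0, 0.0, -1.0]] t 7.325 F [ 0.3 -0.8 -0.8]
0.046 [[545.0, -204.0], [189.0, -205.0]] [[134.0, 234.0], [149.0, 317.0]]
0.051 [[547.0, -182.0], [187.0, -183.0]] [[141.0, 226.0], [157.0, 310.0]]
0.051 [[546.0, -164.0], [188.0, -165.0]] [[148.0, 226.0], [165.0, 309.0]]
```

View pics/w2.png

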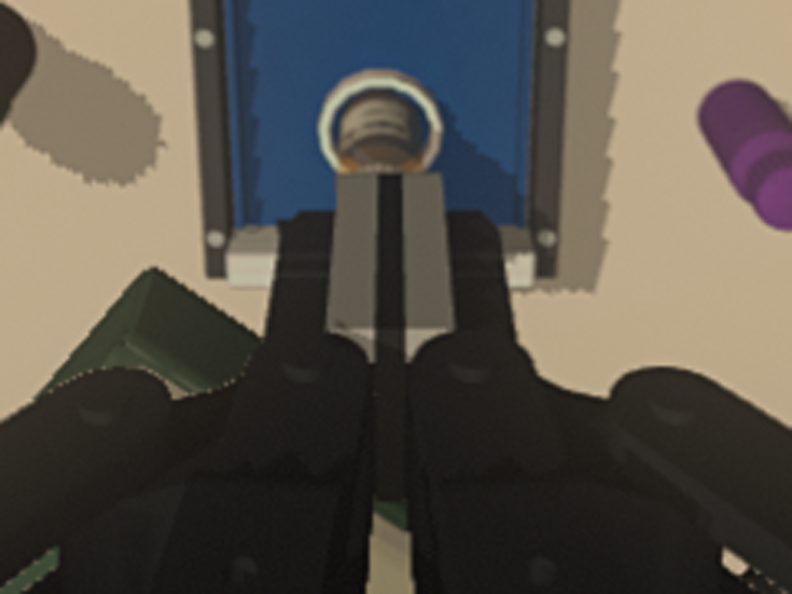

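View pics/s2.png

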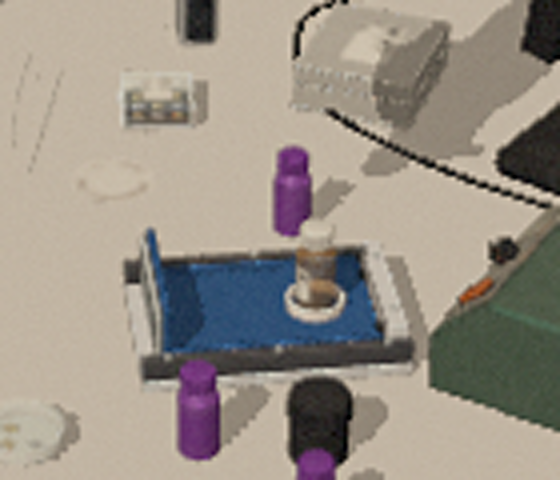

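The wrist crop shows the fingers in line with slide A, over the bare floor in front of the ring (380,125). The side crop shows the lip top at (152,230)-(163,309), within about 2 mm of the prediction. I descend to z≈0.028, 25 mm behind the lip.

>>> jog_arm(motion=[{"x": -3, "y": -4, "z": 0, "spin": 0, "fingers": 1}, {"x": -3, "y": -4, "z": 40, "spin": 0, "fingers": 1}, {"x": -3, "y": -4, "z": 80, "spin": 0, "fingers": 1}, {"x": -3, "y": -4, "z": 120, "spin": 0, "fingers": 1}, {"x": -3, "y": -4, "z": 150, "spin": 0, "fingers": 1}, {"x": -3, "y": -4, "z": 170, "spin": 0, "fingers": 1}, {"x": -3, "y": -4, "z": 170, "spin": 0, "fingers": 1}])

```text
clock: 8.3
eef_pos: [0.5373, 0.1128, 0.0296]
tool_rot: [-0.089, 0.996, -0.0, -0.002]
ft_force: [0.4, -0.5, -0.3]
grip_width: -0.0001
grasp_force: 0.0
```

>>> jog_arm(motion=[{"x": 3, "y": 0, "z": 0, "spin": 0, "fingers": 1}, {"x": 6, "y": 0, "z": 0, "spin": 0, "fingers": 1}, {"x": 9, "y": 0, "z": 0, "spin": 0, "fingers": 1}, {"x": 11, "y": 0, "z": 0, "spin": 0, "fingers": 1}, {"x": 13, "y": 0, "z": 0, "spin": 0, "fingers": 1}, {"x": 15, "y": 0, "z": 0, "spin": 0, "fingers": 1}, {"x": 17, "y": 0, "z": 0, "spin": 0, "fingers": 1}, {"x": 20, "y": 0, "z": 0, "spin": 0, "fingers": 1}])

```text
clock: 9.3
eef_pos: [0.5195, 0.1113, 0.0316]
tool_rot: [-0.09, 0.996, 0.0, 0.0]
ft_force: [1.8, 0.0, 0.5]
grip_width: -0.0002
grasp_force: 0.8
```

>>> jog_arm(motion=[{"x": 3, "y": 0, "z": 2, "spin": 0, "fingers": 1}, {"x": 6, "y": 0, "z": 2, "spin": 0, "fingers": 1}, {"x": 9, "y": 0, "z": 2, "spin": 0, "fingers": 1}, {"x": 12, "y": 0, "z": 2, "spin": 0, "fingers": 1}, {"x": 15, "y": 0, "z": 2, "spin": 0, "fingers": 1}, {"x": 18, "y": 0, "z": 2, "spin": 0, "fingers": 1}, {"x": 21, "y": 0, "z": 2, "spin": 0, "fingers": 1}, {"x": 24, "y": 0, "z": 2, "spin": 0, "fingers": 1}])

```text
clock: 10.3
eef_pos: [0.4953, 0.1068, 0.0293]
tool_rot: [-0.09, 0.996, -0.0, -0.0]
ft_force: [1.7, -0.1, -0.9]
grip_width: -0.0001
grasp_force: 0.8
```

>>> jog_arm(motion=[{"x": 3, "y": 0, "z": 0, "spin": 0, "fingers": 1}, {"x": 6, "y": 0, "z": 0, "spin": 0, "fingers": 1}, {"x": 9, "y": 0, "z": 0, "spin": 0, "fingers": 1}, {"x": 12, "y": 0, "z": 0, "spin": 0, "fingers": 1}, {"x": 15, "y": 0, "z": 0, "spin": 0, "fingers": 1}, {"x": 18, "y": 0, "z": 0, "spin": 0, "fingers": 1}, {"x": 21, "y": 0, "z": 0, "spin": 0, "fingers": 1}, {"x": 24, "y": 0, "z": 0, "spin": 0, "fingers": 1}])

```text
clock: 11.3
eef_pos: [0.4717, 0.1024, 0.0294]
tool_rot: [-0.09, 0.996, -0.0, 0.0]
ft_force: [2.7, -0.6, 1.0]
grip_width: 0.0
grasp_force: 0.8
```

Run:
```python
from h import *
s=camera("side"); save(s,"s3.png",(220,140,400,290),4)
go([.446,.1,.03],10.5)
```

```text
xyz mm [25.3  2.2 -0.7] spin -0.1 tool yaw -169.6 axes [[-0.98, -0.18, -0.0], [-0.18, 0.98, -0.0], [0.0, 0.0, -1.0]] t 11.35 F [ 0.7 -0.2  0.1]
```

View pics/s3.png

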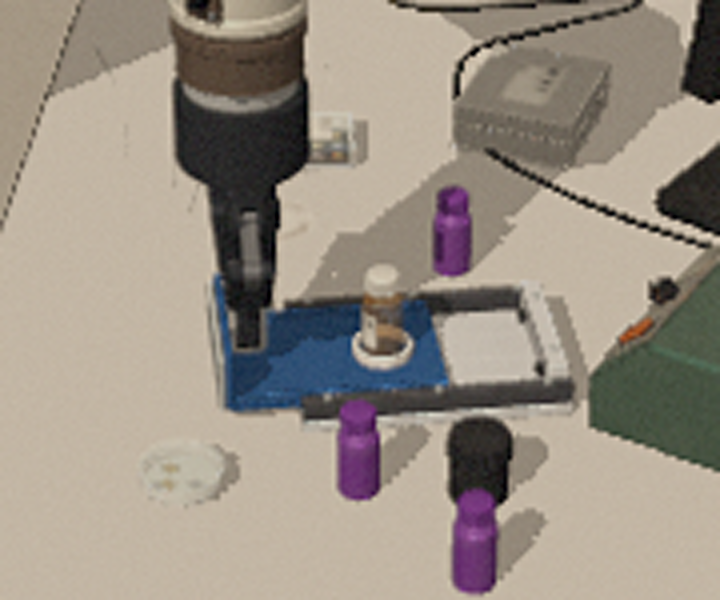

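The tray is coming out with the vial upright in the ring at (383,320). About 25 mm remain.

>>> jog_arm(motion=[{"x": 3, "y": 0, "z": 0, "spin": 0, "fingers": 1}, {"x": 6, "y": 0, "z": 0, "spin": 0, "fingers": 1}, {"x": 9, "y": 0, "z": 0, "spin": 0, "fingers": 1}, {"x": 12, "y": 0, "z": 0, "spin": 0, "fingers": 1}, {"x": 15, "y": 0, "z": 0, "spin": 0, "fingers": 1}, {"x": 17, "y": 0, "z": 0, "spin": 0, "fingers": 1}, {"x": 19, "y": 0, "z": 0, "spin": 0, "fingers": 1}, {"x": 20, "y": 0, "z": 0, "spin": 0, "fingers": 1}])

```text
clock: 12.35
eef_pos: [0.4522, 0.0989, 0.0293]
tool_rot: [-0.09, 0.996, -0.0, 0.0]
ft_force: [1.6, -0.9, 0.4]
grip_width: 0.0
grasp_force: 0.8
```

>>> jog_arm(motion=[{"x": 1, "y": 0, "z": 0, "spin": 0, "fingers": 1}, {"x": 2, "y": 0, "z": 0, "spin": 0, "fingers": 1}, {"x": 3, "y": 0, "z": 0, "spin": 0, "fingers": 1}, {"x": 4, "y": 0, "z": 0, "spin": 0, "fingers": 1}, {"x": 5, "y": 0, "z": 0, "spin": 0, "fingers": 1}, {"x": 6, "y": 0, "z": 0, "spin": 0, "fingers": 1}, {"x": 7, "y": 0, "z": 0, "spin": 0, "fingers": 1}, {"x": 7, "y": 0, "z": 0, "spin": 0, "fingers": 1}])

```text
clock: 13.35
eef_pos: [0.4485, 0.0984, 0.0297]
tool_rot: [-0.09, 0.996, 0.0, 0.003]
ft_force: [8.2, 0.9, -6.1]
grip_width: -0.0
grasp_force: 4.2
```

>>> jog_arm(motion=[{"x": 1, "y": 0, "z": 0, "spin": 0, "fingers": 1}, {"x": 2, "y": 0, "z": 0, "spin": 0, "fingers": 1}, {"x": 2, "y": 0, "z": 0, "spin": 0, "fingers": 1}])

```text
clock: 13.72
eef_pos: [0.4485, 0.0985, 0.0301]
tool_rot: [-0.09, 0.996, 0.001, 0.005]
ft_force: [11.6, 1.4, -8.2]
grip_width: 0.0001
grasp_force: 6.0
```

>>> jog_arm(motion=[{"x": -6, "y": 0, "z": 0, "spin": 0, "fingers": 1}, {"x": -14, "y": 0, "z": 0, "spin": 0, "fingers": 1}, {"x": -14, "y": 0, "z": 0, "spin": 0, "fingers": 1}, {"x": -14, "y": 0, "z": -40, "spin": 0, "fingers": 1}, {"x": -14, "y": 0, "z": -80, "spin": 0, "fingers": 1}, {"x": -14, "y": 0, "z": -130, "spin": 0, "fingers": 1}, {"x": -14, "y": 0, "z": -180, "spin": 0, "fingers": 1}, {"x": -14, "y": 0, "z": -200, "spin": 0, "fingers": 1}])

```text
clock: 14.72
eef_pos: [0.4578, 0.1, 0.2324]
tool_rot: [-0.09, 0.996, 0.0, 0.002]
ft_force: [0.5, 0.6, -0.9]
grip_width: 0.0004
grasp_force: 0.0
```

Run:
```python
from h import *
s=camera("side"); save(s,"s4.png",(220,140,420,360),2.7)
go([.446,.1,.23],10.5)
```

```text
xyz mm [12.4  2.1  3.8] spin -0.1 tool yaw -169.6 axes [[-0.98, -0.18, 0.01], [-0.18, 0.98, 0.0], [-0.01, 0.0, -1.0]] t 14.775 F [ 0.8 -0.   2.7]
```

View pics/s4.png

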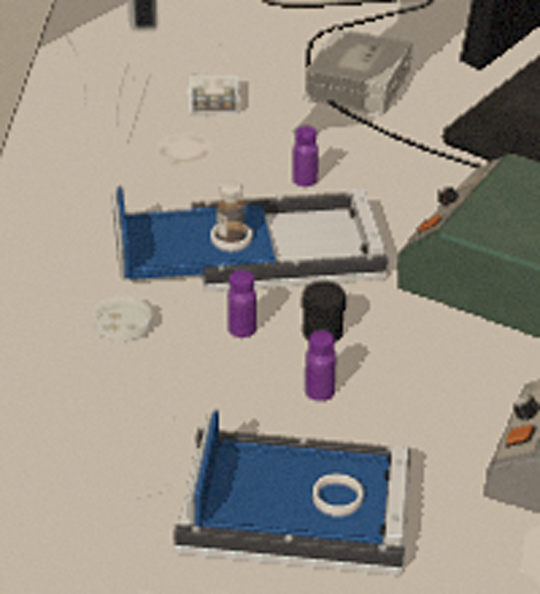

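The loaded tray is fully out with the vial upright in its ring (230,215), the empty tray is home (338,495), and nothing around them has moved. The arm is clear, so I hand in.

```bash
python3 -c "
from workcell import bot
print(bot.job_done())"
```

```text
the job is handed in; nothing more can be done
None
```

The empty tray was pushed home, then the loaded tray was drawn out to its stop with the vial upright in its nest and nothing around it moved in the last picture; the job is handed in, but no verdict came back.

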